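# Turn the paint jar's label to the colour reader

### The job

The grey paint jar leans in the round well of the sloped stand with its paper label turned aside from the colour reader, the taller of the two white blocks beside it. Turn the jar in its well, without lifting it out, until the label faces the reader squarely, and slide the reader gently up against the label until it touches. Leave the jar seated in the well and everything let go and at rest, and do not disturb the other things on the table.

Things in the scene. Friction and masses are not known exactly. Their poses are not given: they have to be found in the camera images.
- stand: Fixed sloped stand: plate 110 x 200 x 12 mm. Origin: centre of the plate's underside. z: plate normal and axis of the round well, leaning 26 degrees from vertical, towards the robot at yaw 0; x: up the slope, away from the robot; y: level, along the plate. Aluminium well on the plate: bore 52, outside 60 mm, inner floor 16 and rim 42 mm from the origin along z.
- jar: Loose paint jar, grey with black cap, diameter 48, height 100 mm, 0.22 kg, leaning in the well, 74 mm of it above the rim. Origin: centre of its underside. z: its axis, to the cap. x: from the axis to the middle of its label, a 16 mm wide upright white paper strip, continued as a 5 mm white line up the cap and over its top to the centre.
- jar_label (a point): Middle of the label on the jar's surface, 24 mm from the jar's axis, 60 mm above its underside.
- reader: Colour reader: white head 50 (stand's x) x 40 (y) x 72 mm on a narrower grey foot, top 104 mm above the plate, level with the jar's cap; at the +y or -y side of the well (it varies). A window in both y faces. It slides stiffly (2.5 N, 15 mm each way) on rails along the stand's y; at the start 7 to 13 mm from the jar. Origin: centre of its underside; axes as the stand's.
- tile_block: Fixed low white block 50 x 40 x 45 mm (reference tile) on the plate at the other side of the well from the reader, gap to the jar 10 mm. Origin: centre of its underside; axes of the stand.
- tube_a: Bystander: flat black paint tube lying on the table, 120 x 40 x 16 mm, origin under its middle, length along x.
- tube_b: Bystander: another such tube.
- spare_jar: Bystander: spare paint jar standing upright on the table, diameter 48 mm, 100 mm high, origin under its centre.
- dish: Bystander: white mixing dish, 110 mm across, 22 mm high.
- brush_a: Bystander: brush lying on the table, 190 mm long.
- brush_b: Bystander: brush lying on the table, 170 mm long.
Mind the look-alikes: they are no part of the job. Leave any red look-alike of the jar alone.

How it is judged:
By the outcome, as a careful person would: the job done as asked, in the order asked, and still so for the second after the job is handed in, with the robot touching nothing.
It also fails if it takes over 48 s, if anything falls off the work surface, if the arm or the gripper's body presses on something with over 40 N, if the wrist force passes 120 N, or if a joint passes its speed limit or range.

### The arm

A 6-joint arm with a two-finger parallel gripper is mounted at the origin on the work surface. World frame = base frame: x ahead of the robot, y to its left, z up, the work surface at z = 0. Lengths are in m, angles in degrees, forces in N, time in s.
With the tool pointing down it reaches from about 0.4 to 0.825 m from the base axis. Payload 7 kg.
Tool frame: the origin (TCP) lies midway between the tips of the shut fingers; the grasp point (between the pads) lies 19 mm behind it; z points along the fingers, y is the line along which they close (so a half turn about z gives the same grasp; the last joint's range is limited). The gripper opens to 88 mm and grips with 3 to 60 N. Pads are 19 mm wide; open, the fingers measure 130 mm over their backs; the gripper's body (78 mm by 193 mm) begins 47 mm behind the grasp point.
Start: joints at [-48.982, 20.546, 0.682, 0, -70.136, -16.507], TCP at [0.28, -0.614, 0.227] pointing down, gripper open.
Joint ranges: [-176.03, 176.03], [-82.01, 121.73], [-58.28, 71.71], [-173.87, 95.51], [-174.79, -0.11], [-173.66, 173.66]. Speed limits (degrees/s): [136.94, 136.94, 172.46, 180, 180, 180].

### API

Orientations are given as [roll, pitch, yaw] about the fixed x, y, z axes, in that order (R = Rz(yaw) Ry(pitch) Rx(roll)).
In Python, from plant import get_state, optics, order gives the robot as it stands. The module is installed in compiled form; this text tells all that it offers.
- The arm moves only by the tool send_rows, never from a script. Its argument "moves" is a list of rows, each an object with "slide": the shift along the tool's x, y, z as a fraction of full scale, a list of three; "turn": the turn about the tool's z as a fraction of full scale; "gripper": the opening, from 0 (shut) to 1 (fully open). A call has exactly 5 rows; each row is the pose to reach, as a shift and turn from the pose commanded when the call began, along the tool's axes at that moment; what a row does not reach only later rows make up. Full scale, the value 1, is 150 mm for a shift and 90 degrees for a turn. A row lasts 1/12 s, in which the tool goes at most 41.7 mm and 7.16 degrees, less where a joint would pass 70% of its speed; a pose out of reach is approached as far as the arm can. A call with a number of a shift or a turn outside -1 to 1 is refused whole. A call with a gripper value outside its range is refused whole. The fingers move at their own pace and stop on an object; "newtons" is the grip in N (left out, the last holds). Time passes only in rows, so rows that repeat a pose let the fingers close, or fill a call up. It gives the time, the measured TCP pose, the force, the opening and the grip force at its end, in the units of the state.
- get_state(): the state, without advancing time (a new reading comes with each control period).
- optics.capture(name): name is "side" or "top" or "wrist"; returns a dict with "img" (400x640x3 uint8, red, green, blue), "intrinsics" (3x3 intrinsics, pixels), "origin" and "attitude" of the camera in the world. Camera axes: x right, y down, z forward; pixel columns grow to the right and rows downward; lengths in m; the calibration is good to about 2 mm. A picture is of the moment at which its call begins. There is no depth.
- order.close_job(): hands the job in; it is judged then, once.
Trained networks look in the newest picture that a camera, given by its name, has taken for a name from the list of things; names that differ only in an ending like _2 or _b are one class to them, and where a whole thing is asked for, a point or a joint stands for the part that bears it (a point fixed in the world has none). Each returns a list of dicts, best first, with "p" (0 to 1); they miss things now and then, are a little off and sometimes report something else, mostly with a low value. They report only what shows in the picture. A call takes as long as a camera call. They do not tell look-alikes from the thing itself.
- optics.look_for(camera, name): "location" ([x, y, z] in m, in world coordinates, good to about 4 mm: the middle of the surface that is visible of it).
The state is a dict: "time_s": time; "joints": joint angles; "qd": joint speeds; "joint_torque": joint torques, N m; "tcp_pos": TCP position; "eef_rot": TCP orientation; "contact_force": force on the tool from outside, world axes, zero at the start; "moment": the same for the moment, N m; "gripper_width": finger opening in m; "gripper_force": force on a finger pad.
Only numpy, scipy, OpenCV 4.12 (cv2) and the standard library are available. Lean on these libraries where they do the work, as an engineer would, in place of code of your own. Each camera call takes 0.05 s, during which the arm holds its last target. There are 200 camera calls.

## Working session

There is one attempt and no reset: what is moved stays moved. The work goes in short steps, Python scripts to look and compute and a tool call to move; the robot and the scene stay as the last step left them, time stands still between calls to the robot, and variables do not carry over. Pictures are saved under pics/ and viewed, at most 10 in all, crops included, and the job is handed in when it is done.

Besides the shell and the picture viewer there is one more tool, called after ">>>" by a JSON object that holds its "name" and its "arguments", one argument or row to a line. send_rows: Moves the arm, as the interface text tells. Shift numbers are shares of 150 mm and turn numbers shares of 90 degrees, none past 1 either way. Its arguments: {"type":"object","properties":{"moves":{"type":"array"},"newtons":{"type":"number"}},"required":["moves"]}

```bash
mkdir -p pics; cat > h.py <<'E'
import numpy as np, cv2, json
from plant import get_state, optics, order
from scipy.spatial.transform import Rotation as R
def cap(n,fn=None):
    c=optics.capture(n)
    if fn: cv2.imwrite('pics/'+fn,c['img'][:,:,::-1])
    return c
def proj(c,p):
    A=np.array(c['attitude'])
    if A.shape!=(3,3): A=R.from_euler('xyz',A,degrees=True).as_matrix()
    q=(np.atleast_2d(p)-c['origin'])@A
    u=q@np.array(c['intrinsics']).T
    return u[:,:2]/u[:,2:]
def ray(c,uv):
    A=np.array(c['attitude'])
    if A.shape!=(3,3): A=R.from_euler('xyz',A,degrees=True).as_matrix()
    d=A@np.linalg.inv(c['intrinsics'])@np.array([uv[0],uv[1],1.]); return np.array(c['origin']),d
E
python3 - <<'E'
from h import *
ims=[]
for n in ['side','top']:
    c=cap(n,n+'0.png');print(n,c['origin'],c['attitude'],c['intrinsics'])
    for t in ['jar','stand','reader','tile_block','jar_label','spare_jar']:
        for d in optics.look_for(n,t)[:3]: print(t,np.round(d['location'],3),round(d['p'],2),proj(c,d['location']).round())
print(get_state())
E
```

```text
side [0.2126804  0.66442244 0.76587722] [-131.34030601   -0.52085974 -153.22143078] [[412.37979129   0.         322.69582997]
 [  0.         412.37979129 191.10931454]
 [  0.           0.           1.        ]]
jar [0.402 0.2   0.04 ] 0.83 [[339. 295.]]
jar [0.6   0.072 0.124] 0.61 [[286. 198.]]
jar [ 0.689 -0.317  0.013] 0.52 [[326. 143.]]
stand [0.624 0.114 0.037] 0.82 [[270. 233.]]
reader [0.619 0.011 0.136] 0.61 [[292. 177.]]
reader [ 0.463 -0.384  0.009] 0.17 [[400. 152.]]
tile_block [0.609 0.12  0.077] 0.9 [[273. 225.]]
tile_block [0.596 0.07  0.123] 0.3 [[288. 199.]]
jar_label [0.403 0.203 0.042] 0.67 [[338. 295.]]
jar_label [0.601 0.069 0.121] 0.6 [[286. 198.]]
spare_jar [0.654 0.332 0.075] 0.64 [[198. 286.]]
top [0.42520459 0.00160743 1.13005349] [-1.72568570e+02 -5.34669694e-02 -8.87030931e+01] [[409.70083502   0.         318.30036663]
 [  0.         409.70083502 204.56733985]
 [  0.           0.           1.        ]]
jar [0.597 0.05  0.134] 0.75 [[300. 187.]]
jar [0.411 0.186 0.047] 0.64 [[248. 262.]]
jar [ 0.444 -0.022  0.015] 0.22 [[327. 251.]]
stand [0.65  0.073 0.058]
[... 327 characters left out ...]
, 'joints': array([-4.89817189e+01,  2.05416979e+01,  6.82407973e-01, -1.89088458e-03,
       -7.01360085e+01, -1.65061781e+01]), 'qd': array([ 3.47975118e-03, -1.25520117e-01,  2.87412301e-02, -4.26579742e-05,
        7.54381680e-02, -2.88748909e-03]), 'joint_torque': array([-1.45722674e-04, -5.82164347e+01,  2.93245125e+01,  7.00109214e+00,
        1.25801767e-02, -2.41533360e-05]), 'tcp_pos': array([ 0.28002226, -0.61414787,  0.22661137]), 'eef_rot': array([-1.79995997e+02,  3.04096915e-03, -1.55488539e+02]), 'contact_force': array([ 0.19990056,  0.62166904, -0.28132252]), 'moment': array([-0.00907686, -0.01345931, -0.00211648]), 'gripper_force': 0.0, 'gripper_width': 0.08767122086561308}
```

```bash
python3 - <<'E'
import cv2,numpy as np
a=cv2.imread('pics/top0.png')[90:310,150:450];b=cv2.imread('pics/side0.png')[110:330,150:450]
cv2.imwrite('pics/a.png',np.vstack([cv2.resize(a,(800,587),interpolation=3)])[:, :800]);cv2.imwrite('pics/b.png',cv2.resize(b,(800,587),interpolation=3))
E
```

```text
(no output)
```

View pics/a.png

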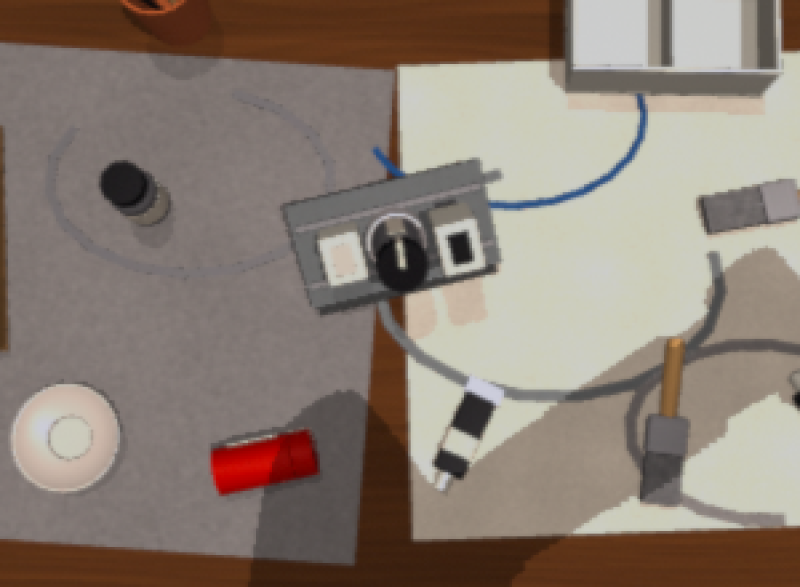

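View pics/b.png

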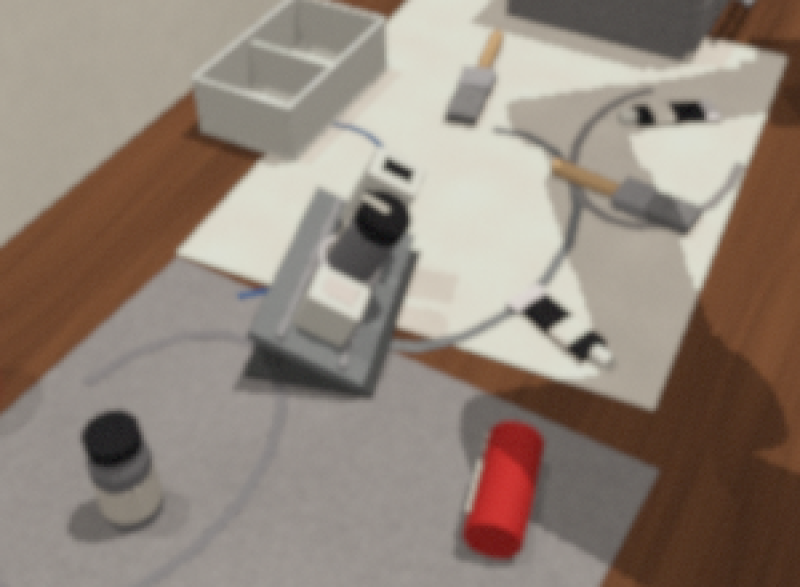

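```bash
cat >> h.py <<'E'
def go(p,yaw,s=None):
    """slide (fraction) and turn (fraction) from present pose to world p, yaw"""
    s=s or get_state(); M=R.from_euler('xyz',s['eef_rot'],degrees=True)
    d=M.inv().apply(np.array(p)-s['tcp_pos'])/.15
    dy=(yaw-s['eef_rot'][2]+180)%360-180
    return d.round(3),round(-dy/90,3)
E
python3 - <<'E'
from h import *
print(go([.53,.05,.36],-90),go([.53,.05,.36],-80))
E
```

```text
(array([-3.353,  3.337, -0.889]), np.float64(-0.728)) (array([-3.353,  3.337, -0.889]), np.float64(-0.839))
```

>>> {"name": "send_rows", "arguments": {
  "moves": [
    {"slide": [-0.17, 0.17, -0.15], "turn": 0, "gripper": 1},
    {"slide": [-0.34, 0.34, -0.25], "turn": 0, "gripper": 1},
    {"slide": [-0.5, 0.5, -0.35], "turn": 0, "gripper": 1},
    {"slide": [-0.67, 0.67, -0.4], "turn": 0, "gripper": 1},
    {"slide": [-0.84, 0.84, -0.45], "turn": 0, "gripper": 1}
  ]
}}

```text
time_s: 1.12
tcp_pos: [0.3428, -0.446, 0.295]
eef_rot: [-179.9, 0.0, -155.5]
contact_force: [1.9, 0.3, -0.0]
gripper_width: 0.0877
gripper_force: 0.0
```

>>> {"name": "send_rows", "arguments": {
  "moves": [
    {"slide": [-0.17, 0.17, -0.1], "turn": 0, "gripper": 1},
    {"slide": [-0.34, 0.34, -0.2], "turn": 0, "gripper": 1},
    {"slide": [-0.5, 0.5, -0.3], "turn": 0, "gripper": 1},
    {"slide": [-0.67, 0.67, -0.4], "turn": 0, "gripper": 1},
    {"slide": [-0.84, 0.84, -0.44], "turn": 0, "gripper": 1}
  ]
}}

```text
time_s: 1.53
tcp_pos: [0.4054, -0.2791, 0.3626]
eef_rot: [-179.8, 0.1, -155.5]
contact_force: [1.3, 0.2, -0.2]
gripper_width: 0.0876
gripper_force: 0.0
```

>>> {"name": "send_rows", "arguments": {
  "moves": [
    {"slide": [-0.17, 0.17, 0], "turn": 0, "gripper": 1},
    {"slide": [-0.34, 0.34, 0], "turn": 0, "gripper": 1},
    {"slide": [-0.5, 0.5, 0], "turn": 0, "gripper": 1},
    {"slide": [-0.67, 0.67, 0], "turn": 0, "gripper": 1},
    {"slide": [-0.84, 0.84, 0], "turn": 0, "gripper": 1}
  ]
}}

```text
time_s: 1.95
tcp_pos: [0.4672, -0.1117, 0.3606]
eef_rot: [-180.0, 0.1, -155.5]
contact_force: [1.1, -0.6, 0.2]
gripper_width: 0.0876
gripper_force: 0.0
```

>>> {"name": "send_rows", "arguments": {
  "moves": [
    {"slide": [-0.17, 0.17, 0], "turn": -0.08, "gripper": 1},
    {"slide": [-0.34, 0.34, 0], "turn": -0.16, "gripper": 1},
    {"slide": [-0.5, 0.5, 0], "turn": -0.24, "gripper": 1},
    {"slide": [-0.67, 0.67, 0], "turn": -0.32, "gripper": 1},
    {"slide": [-0.84, 0.82, 0], "turn": -0.39, "gripper": 1}
  ]
}}

```text
time_s: 2.37
tcp_pos: [0.5308, 0.0527, 0.3606]
eef_rot: [-180.0, 0.1, -120.0]
contact_force: [0.1, -1.2, -0.2]
gripper_width: 0.0875
gripper_force: 0.0
```

>>> {"name": "send_rows", "arguments": {
  "moves": [
    {"slide": [0, 0, 0], "turn": -0.08, "gripper": 1},
    {"slide": [0, 0, 0], "turn": -0.16, "gripper": 1},
    {"slide": [0, 0, 0], "turn": -0.24, "gripper": 1},
    {"slide": [0, 0, 0], "turn": -0.32, "gripper": 1},
    {"slide": [0, 0, 0], "turn": -0.34, "gripper": 1}
  ]
}}

```text
time_s: 2.78
tcp_pos: [0.5307, 0.051, 0.3601]
eef_rot: [-180.0, -0.0, -89.3]
contact_force: [-0.1, -0.0, 0.1]
gripper_width: 0.0876
gripper_force: 0.0
```

```bash
python3 - <<'E'
from h import *
s=get_state();print(s['time_s'],s['tcp_pos'],s['eef_rot'],s['joints'])
c=cap('wrist','w0.png');print(c)if 0 else print(c['origin'],c['attitude'],c['intrinsics'])
for t in ['jar','stand','reader','tile_block','jar_label']:
    for d in optics.look_for('wrist',t)[:2]: print(t,np.round(d['location'],3),round(d['p'],2),proj(c,d['location']).round())
E
```

```text
2.7833 [0.53071151 0.05095666 0.3601201 ] [-1.79993819e+02 -2.62110142e-04 -8.93437886e+01] [ 2.65713856e+01  3.60728428e+00 -3.96064147e+00  2.96288351e-03
 -8.24266295e+01 -2.59155645e+01]
[ 0.53067675 -0.0225839   0.51836448] [ 1.64489901e+02  2.65976038e-02 -1.79341233e+02] [[321.28503121   0.         314.85340581]
 [  0.         321.28503121 197.06474056]
 [  0.           0.           1.        ]]
jar [0.598 0.046 0.14 ] 0.82 [[257. 167.]]
stand [0.661 0.047 0.062] 0.71 [[223. 157.]]
stand [ 0.444 -0.012  0.013] 0.49 [[372. 116.]]
reader [ 0.616 -0.008  0.138] 0.97 [[240. 121.]]
tile_block [0.611 0.106 0.09 ] 0.76 [[256. 203.]]
jar_label [0.594 0.045 0.133] 0.74 [[262. 165.]]
```

View pics/w0.png

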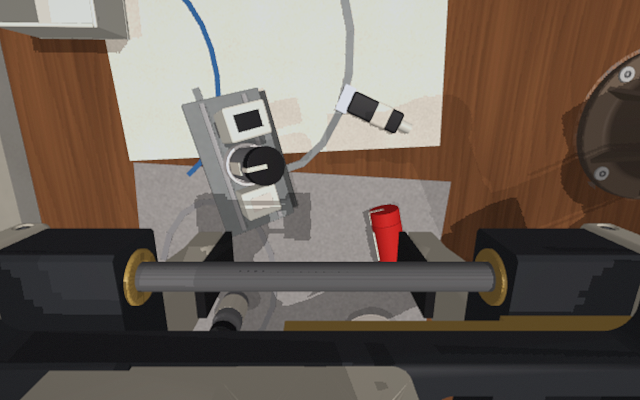

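```bash
python3 - <<'E'
import cv2,numpy as np
a=cv2.imread('pics/w0.png')[80:235,175:315]
b=cv2.imread('pics/top0.png')[140:215,250:345]
a=cv2.resize(a,None,fx=3.8,fy=3.8,interpolation=2)
cv2.imwrite('pics/c.png',a); cv2.imwrite('pics/d.png',cv2.resize(b,None,fx=7.5,fy=7.5,interpolation=2)); print(a.shape)
E
```

```text
(589, 532, 3)
```

View pics/c.png

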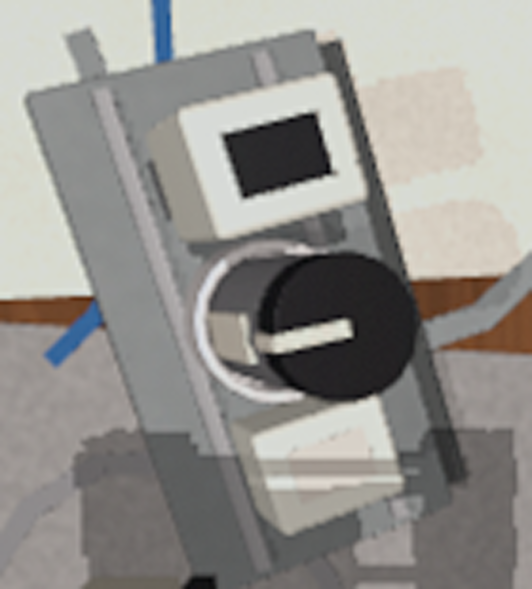

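View pics/d.png

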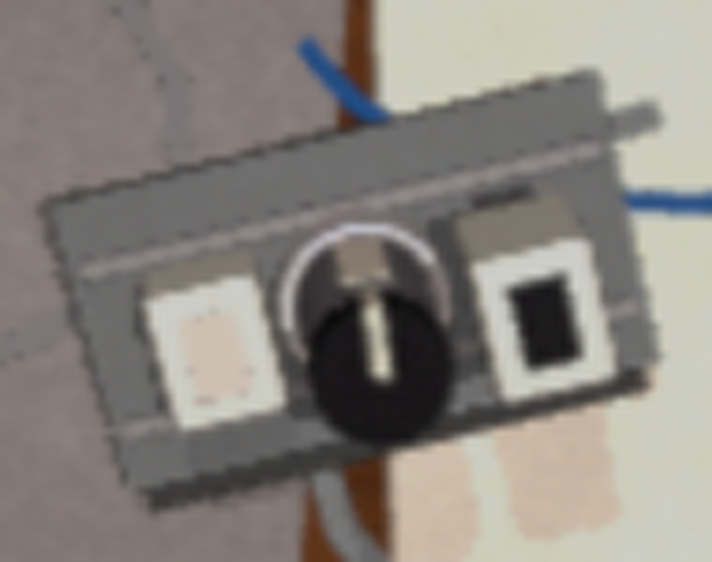

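```bash
cat > fit.py <<'E'
from h import *
from scipy.optimize import least_squares
W={'origin':[0.53067675,-0.0225839,0.51836448],'attitude':[164.489901,.0265976,-179.341233],'intrinsics':np.array([[321.285,0,314.853],[0,321.285,197.065],[0,0,1]])}
T={'origin':[0.42520459,0.00160743,1.13005349],'attitude':[-172.568570,-.0534669694,-88.7030931],'intrinsics':np.array([[409.7008,0,318.30037],[0,409.7008,204.56734],[0,0,1]])}
w=[('p',.055,-.1,28,95),('p',-.055,-.1,318,32),('p',-.055,.1,452,490),('r',.025,-.02,180,108),('r',-.025,-.02,335,72),('r',-.025,.02,368,198),('r',.025,.02,215,240),
('t',-.025,.034,378,398),('t',-.025,.074,403,482),('t',.025,.074,290,530),('t',.025,.034,250,435),('c',0,0,342,325),('l',0,0,262,341)]
t=[('p',.055,.1,48,207),('p',.055,-.1,600,72),('p',-.055,-.1,655,372),('p',-.055,.1,130,490),('r',.025,.02,475,262),('r',.025,-.02,585,238),('r',-.025,-.02,615,378),('r',-.025,.02,505,402),
('t',.025,.074,145,298),('t',.025,.034,255,275),('t',-.025,.034,287,408),('t',-.025,.074,180,432),('c',0,0,381,368),('l',0,0,371,294)]
def pt(q,k,x,y):
    X,Y,Z,yaw,yr,ca,cb,ph=q[:8]
    L={'p':[x,y,.012],'r':[x,yr+y,.116],'t':[x,y,.057],'c':[ca,cb,.116],'l':[ca+.024*np.cos(ph),cb+.024*np.sin(ph),.116]}[k]
    return R.from_euler('YZ',[0,0]).apply(L) if 0 else R.from_euler('yz',[-np.radians(26),yaw]).apply(L)+[X,Y,Z]
def res(q):
    o=[]
    for c,S,off,s,sh in((W,w,(175,80),3.8,q[8:11]),(T,t,(250,140),7.5,q[11:14])):
        for k,x,y,U,V in S:
            uv=(np.array([U,V])+.5)/s-.5+off
            o+=list(proj(c,pt(q,k,x,y)+sh)[0]-uv)
    return np.array(o+list(q[8:14]/.003))
if __name__=='__main__':
    r=least_squares(res,[.64,.06,.05,.2,-.06,0,0,0]+[0]*6,loss='soft_l1')
    print(r.cost);print(r.x[:8].round(4),np.degrees(r.x[[3,7]]));print(r.x[8:].round(4));print(r.fun.round(1))
    np.save('q.npy',r.x)
    for k in 'crt': print(k,pt(r.x,k,0,.054 if k=='t' else 0))
E
python3 fit.py
```

```text
10.579216249186157
[ 0.6448  0.0619  0.0247  0.2648 -0.0568 -0.0021 -0.0007 -0.1044] [15.17023528 -5.98282828]
[-0.0008 -0.0013 -0.0001  0.0008  0.0013  0.0001]
[ 0.4  0.3 -1.  -0.  -0.4  2.5 -0.3  0.2 -0.2 -0.2  0.7 -0.2  1.6 -0.1
 -0.4 -2.6  0.7  0.8 -1.5  0.4  0.3 -1.  -1.2  0.2  0.7 -0.1  0.4 -0.2
 -0.5  0.3  0.4 -1.3 -0.   0.1 -0.7  0.3  0.4 -0.3  0.6 -0.  -0.3  0.6
 -0.4  0.2  0.  -0.4  0.4 -0.2 -0.2  0.2  0.1 -0.1  0.2  0.5 -0.3 -0.4
 -0.   0.3  0.4  0. ]
c [0.59407104 0.04743404 0.12800992]
r [ 0.61054662 -0.00624861  0.12891387]
t [0.60651542 0.10745413 0.07588502]
```

```bash
python3 - <<'E'
from h import *
print(go([.6008,.0492,.112],-45))
E
```

```text
(array([ 0.011, -0.467,  1.654]), np.float64(-0.499))
```

>>> {"name": "send_rows", "arguments": {
  "moves": [
    {"slide": [0.0, -0.12, 0.1], "turn": -0.075, "gripper": 1},
    {"slide": [0.01, -0.24, 0.25], "turn": -0.15, "gripper": 1},
    {"slide": [0.01, -0.36, 0.4], "turn": -0.225, "gripper": 1},
    {"slide": [0.01, -0.467, 0.55], "turn": -0.3, "gripper": 1},
    {"slide": [0.01, -0.467, 0.7], "turn": -0.375, "gripper": 1}
  ]
}}

```text
time_s: 3.5
tcp_pos: [0.6029, 0.0495, 0.2532]
eef_rot: [180.0, -0.0, -55.8]
contact_force: [0.8, 0.2, -0.2]
gripper_width: 0.0879
gripper_force: 0.0
```

>>> {"name": "send_rows", "arguments": {
  "moves": [
    {"slide": [0, 0, 0.15], "turn": -0.07, "gripper": 1},
    {"slide": [0, 0, 0.3], "turn": -0.125, "gripper": 1},
    {"slide": [0, 0, 0.4], "turn": -0.125, "gripper": 1},
    {"slide": [0, 0, 0.5], "turn": -0.125, "gripper": 1},
    {"slide": [0, 0, 0.5], "turn": -0.125, "gripper": 1}
  ]
}}

```text
time_s: 3.92
tcp_pos: [0.599, 0.0491, 0.1767]
eef_rot: [179.7, 0.2, -44.9]
contact_force: [-0.5, -0.5, -0.6]
gripper_width: 0.0875
gripper_force: 0.0
```

```bash
python3 - <<'E'
from h import *
s=get_state();print(s['tcp_pos'],s['eef_rot'],s['joints'][5],s['contact_force']);print(go([.6008,.0492,.112],-45))
E
```

```text
[0.59898556 0.04909137 0.17665601] [ 1.79737497e+02  1.64244188e-01 -4.48772984e+01] 21.89289485570337 [-0.49290269 -0.48840073 -0.61216429]
(array([ 0.009, -0.011,  0.431]), np.float64(0.001))
```

>>> {"name": "send_rows", "arguments": {
  "moves": [
    {"slide": [0.01, -0.01, 0.1], "turn": 0, "gripper": 1},
    {"slide": [0.01, -0.01, 0.2], "turn": 0, "gripper": 1},
    {"slide": [0.01, -0.01, 0.3], "turn": 0, "gripper": 1},
    {"slide": [0.01, -0.01, 0.43], "turn": 0, "gripper": 1},
    {"slide": [0.01, -0.01, 0.43], "turn": 0, "gripper": 1}
  ]
}}

```text
time_s: 4.33
tcp_pos: [0.6012, 0.0491, 0.113]
eef_rot: [179.8, 0.1, -44.9]
contact_force: [-1.6, 0.6, -1.0]
gripper_width: 0.0872
gripper_force: 0.0
```

>>> {"name": "send_rows", "arguments": {
  "moves": [
    {"slide": [0, 0, 0], "turn": 0, "gripper": 0.7},
    {"slide": [0, 0, 0], "turn": 0, "gripper": 0.6},
    {"slide": [0, 0, 0], "turn": 0, "gripper": 0.5},
    {"slide": [0, 0, 0], "turn": 0, "gripper": 0.4},
    {"slide": [0, 0, 0], "turn": 0, "gripper": 0.4}
  ],
  "newtons": 12
}}

```text
time_s: 4.75
tcp_pos: [0.6031, 0.0495, 0.1166]
eef_rot: [-180.0, -0.0, -44.8]
contact_force: [-4.4, -3.1, 5.2]
gripper_width: 0.0602
gripper_force: 3.2
```

>>> {"name": "send_rows", "arguments": {
  "moves": [
    {"slide": [0, 0, 0], "turn": 0, "gripper": 0.4},
    {"slide": [0, 0, 0], "turn": 0, "gripper": 0.4},
    {"slide": [0, 0, 0], "turn": 0, "gripper": 0.4},
    {"slide": [0, 0, 0], "turn": 0.03, "gripper": 0.4},
    {"slide": [0, 0, 0], "turn": 0.06, "gripper": 0.4}
  ]
}}

```text
time_s: 5.17
tcp_pos: [0.6023, 0.0492, 0.1165]
eef_rot: [180.0, 0.0, -50.3]
contact_force: [-6.0, -0.3, 8.4]
gripper_width: 0.0563
gripper_force: 12.6
```

```bash
python3 - <<'E'
from h import *
s=get_state();print(s['tcp_pos'],s['eef_rot'],s['contact_force'],s['moment'],s['gripper_width'],s['gripper_force'])
cap('top','t1.png');cap('side','s1.png');cap('wrist','w1.png')
a=cv2.imread('pics/t1.png')[130:230,245:355];b=cv2.imread('pics/s1.png')[140:265,230:330];c=cv2.imread('pics/w1.png')
cv2.imwrite('pics/e.png',np.hstack([cv2.resize(a,(360,327),interpolation=2),cv2.resize(b,(262,327),interpolation=2)]))
E
```

```text
[0.60228496 0.04924572 0.11652447] [ 1.79964571e+02  9.51079439e-03 -5.02897712e+01] [-6.01193728 -0.27206401  8.41662871] [0.3468243  2.05709214 0.35943394] 0.056329116805866254 12.64341339468956
```

View pics/w1.png

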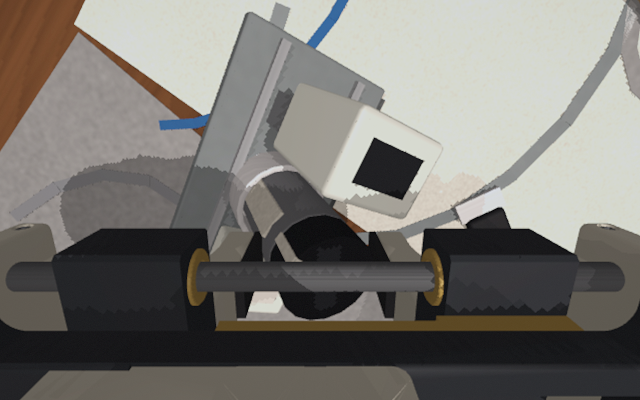

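>>> {"name": "send_rows", "arguments": {
  "moves": [
    {"slide": [0, 0, 0], "turn": 0.06, "gripper": 0.4},
    {"slide": [0, 0, 0], "turn": 0.12, "gripper": 0.4},
    {"slide": [0, 0, 0], "turn": 0.18, "gripper": 0.4},
    {"slide": [0, 0, 0], "turn": 0.24, "gripper": 0.4},
    {"slide": [0, 0, 0], "turn": 0.3, "gripper": 0.4}
  ]
}}

```text
time_s: 5.73
tcp_pos: [0.6032, 0.0497, 0.1175]
eef_rot: [-179.9, -0.0, -77.4]
contact_force: [-7.4, 0.2, 10.3]
gripper_width: 0.0568
gripper_force: 13.1
```

>>> {"name": "send_rows", "arguments": {
  "moves": [
    {"slide": [0, 0, 0], "turn": 0.06, "gripper": 0.4},
    {"slide": [0, 0, 0], "turn": 0.12, "gripper": 0.4},
    {"slide": [0, 0, 0], "turn": 0.18, "gripper": 0.4},
    {"slide": [0, 0, 0], "turn": 0.24, "gripper": 0.4},
    {"slide": [0, 0, 0], "turn": 0.3, "gripper": 0.4}
  ]
}}

```text
time_s: 6.15
tcp_pos: [0.6017, 0.0491, 0.1166]
eef_rot: [179.9, -0.1, -104.4]
contact_force: [-8.8, -0.2, 8.4]
gripper_width: 0.0561
gripper_force: 11.8
```

```bash
python3 - <<'E'
from h import *
s=get_state();print(s['tcp_pos'],s['eef_rot'],s['contact_force'],s['moment'],s['gripper_width'],s['gripper_force'])
cap('wrist','w2.png');cap('side','s2.png')
E
```

```text
[0.6016813  0.0491461  0.11661131] [ 1.79922064e+02 -5.46042163e-02 -1.04430797e+02] [-8.77678125 -0.1808442   8.4381279 ] [-0.05959857  2.96817121  0.28386333] 0.05613927482664145 11.769493371248245
```

View pics/w2.png

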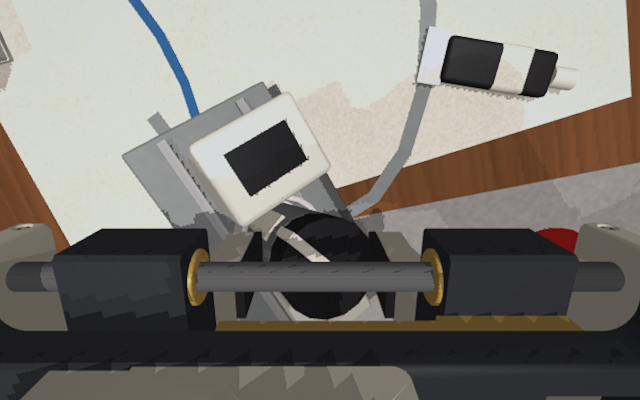

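```bash
cat > ang.py <<'E'
from fit import *
q=np.load('q.npy')
def ang(img,c,cc=None,sh=np.zeros(3)):
    """brightest radius on the black cap; searches cap-centre shift too"""
    g=cv2.cvtColor(img,cv2.COLOR_RGB2GRAY).astype(np.float32)
    best=[]
    rr=np.linspace(.003,.021,15)
    for da in np.arange(-.006,.0061,.0015):
      for db in np.arange(-.006,.0061,.0015):
        ph=np.radians(np.arange(0,360,2))
        L=np.stack([da+np.outer(np.cos(ph),rr),db+np.outer(np.sin(ph),rr),np.full((180,15),.116)],-1).reshape(-1,3)
        P=R.from_euler('yz',[-np.radians(26),q[3]]).apply(L)+q[:3]+sh
        uv=proj(c,P).astype(np.float32).reshape(180,15,2)
        v=np.minimum(cv2.remap(g,uv[...,0],uv[...,1],1),180)
        m=v.mean(1); k=m.argmax()
        best.append((m[k]-np.median(m)*1.0-0.5*v[:, :].std(), np.degrees(ph[k]),da,db,m[k],np.median(m)))
    best.sort(reverse=True); b=np.array(best[:12])
    a=np.angle(np.exp(1j*np.radians(b[:,1])).mean(),deg=True)
    return round(a,1),b[:4].round(3).tolist()
if __name__=='__main__':
    import sys
    for n,k in (('wrist',8),('top',11)):
        if n in sys.argv: print(n,*ang(*(lambda c:(c['img'],c))(cap(n,sys.argv[-1]+n+'.png')),sh=q[k:k+3]))
E
python3 - <<'E'
from ang import *
im=cv2.imread('pics/top0.png')[:,:,::-1].copy();print(ang(im,T,sh=q[11:14]))
im=cv2.imread('pics/w0.png')[:,:,::-1].copy();print(ang(im,W,sh=q[8:11]))
E
python3 ang.py wrist g1
```

```text
(np.float64(-6.7), [[125.417, 346.0, -0.006, 0.001, 175.628, 28.655], [124.276, 352.0, -0.006, -0.0, 176.038, 30.094], [122.99, 0.0, -0.006, -0.002, 173.25, 28.643], [120.426, 352.0, -0.005, -0.0, 175.905, 33.341]])
(np.float64(-8.7), [[122.489, 344.0, -0.006, 0.003, 180.0, 34.808], [121.238, 0.0, -0.006, -0.002, 180.0, 35.798], [120.72, 0.0, -0.006, -0.0, 180.0, 36.326], [120.324, 344.0, -0.005, 0.003, 180.0, 36.233]])
wrist -76.2 [[78.152, 278.0, 0.004, 0.003, 163.063, 63.071], [76.95, 276.0, 0.006, 0.001, 163.204, 63.801], [74.772, 280.0, 0.004, 0.001, 161.921, 64.932], [74.084, 288.0, -0.0, 0.006, 156.764, 62.807]]
```

```bash
cat > ang2.py <<'E'
from ang import *
Rs=R.from_euler('yz',[-np.radians(26),q[3]])
def onplane(c,uv,z=.116):
    o,d=ray(c,uv); o=Rs.inv().apply(o-q[:3]); d=Rs.inv().apply(d)
    return (o+d*(z-o[2])/d[2])[:2]
def line(c):
    g=cv2.cvtColor(c['img'],cv2.COLOR_RGB2GRAY)
    S=80; ax=(np.arange(-S,S)+.5)*.0004   # rectify cap plane at .4 mm/px, rows=y, cols=x
    X,Y=np.meshgrid(ax,ax); P=Rs.apply(np.stack([X,Y,0*X+.116],-1).reshape(-1,3))+q[:3]
    uv=proj(c,P).astype(np.float32).reshape(2*S,2*S,2)
    return cv2.remap(c['img'],uv[...,0],uv[...,1],1)
E
python3 - <<'E'
from ang2 import *
c=cap('wrist')
a,b=onplane(c,(328,260)),onplane(c,(275,225));print(a,b,np.degrees(np.arctan2(*(b-a)[::-1])))
r=[cv2.resize(line(x)[:,:,::-1],(320,320),interpolation=1) for x in (c,dict(T,img=cv2.imread('pics/top0.png')[:,:,::-1].copy()))]
cv2.imwrite('pics/f.png',np.hstack(r))
E
```

```text
[-0.00056761  0.00165625] [ 0.01243413 -0.02868303] -66.80270811566753
```

>>> {"name": "send_rows", "arguments": {
  "moves": [
    {"slide": [0, 0, 0], "turn": 0, "gripper": 0.7},
    {"slide": [0, 0, 0], "turn": 0, "gripper": 0.8},
    {"slide": [0, 0, 0], "turn": 0, "gripper": 0.9},
    {"slide": [0, 0, 0], "turn": 0, "gripper": 1},
    {"slide": [0, 0, 0], "turn": 0, "gripper": 1}
  ]
}}

```text
time_s: 6.77
tcp_pos: [0.6033, 0.0497, 0.1156]
eef_rot: [-180.0, 0.0, -104.2]
contact_force: [0.7, -0.3, -0.3]
gripper_width: 0.0825
gripper_force: 0.0
```

>>> {"name": "send_rows", "arguments": {
  "moves": [
    {"slide": [0, 0, -0.1], "turn": -0.06, "gripper": 1},
    {"slide": [0, 0, -0.2], "turn": -0.12, "gripper": 1},
    {"slide": [0, 0, -0.3], "turn": -0.18, "gripper": 1},
    {"slide": [0, 0, -0.4], "turn": -0.24, "gripper": 1},
    {"slide": [0, 0, -0.45], "turn": -0.3, "gripper": 1}
  ]
}}

```text
time_s: 7.18
tcp_pos: [0.6039, 0.0498, 0.185]
eef_rot: [-179.9, -0.0, -76.9]
contact_force: [0.2, 0.6, -0.7]
gripper_width: 0.0877
gripper_force: 0.0
```

```bash
python3 - <<'E'
from ang2 import *
s=get_state();print(s['time_s'],s['tcp_pos'],s['eef_rot'][2],s['contact_force'])
c=cap('wrist','w3.png')
a=cv2.imread('pics/f.png');r=cv2.resize(line(c)[:,:,::-1],(320,320),interpolation=1)
w=cv2.resize(c['img'][:,:,::-1],(512,320))
cv2.imwrite('pics/f2.png',np.hstack([w[:,80:420],r]))
E
```

```text
7.1833 [0.60389979 0.04976929 0.18504953] -76.906326494725 [ 0.18997548  0.57851352 -0.72310242]
```

View pics/f2.png

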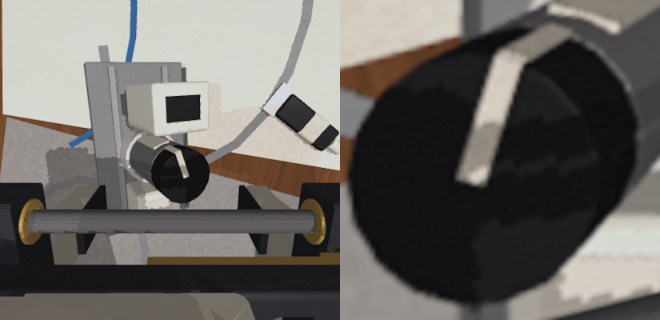

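```bash
cat >> ang2.py <<'E'
def meas(c,sh=np.zeros(3)):
    r=cv2.cvtColor(line(c),cv2.COLOR_RGB2GRAY)
    # cap: circle of 24 mm = 60 px; search centre where disc is darkest
    k=cv2.getStructuringElement(cv2.MORPH_ELLIPSE,(115,115)).astype(np.float32);k/=k.sum()
    f=cv2.filter2D(np.minimum(r,90).astype(np.float32),-1,k)
    f=np.where(np.hypot(*(np.mgrid[:160,:160]-79.5))<25,f,1e9)
    cy,cx=np.unravel_index(f.argmin(),f.shape)
    yy,xx=np.mgrid[:160,:160]; m=((r>95)&(np.hypot(yy-cy,xx-cx)<50)).astype(np.uint8)
    n,lab,st,ce=cv2.connectedComponentsWithStats(m); i=1+st[1:,4].argmax()
    p=np.argwhere(lab==i)[:,::-1].astype(np.float32)
    vx,vy,_,_=cv2.fitLine(p,cv2.DIST_HUBER,0,.01,.01).ravel()
    mu=p.mean(0)-[cx,cy]
    if vx*mu[0]+vy*mu[1]<0: vx,vy=-vx,-vy
    return round(float(np.degrees(np.arctan2(vy,vx))),1),((cx-79.5)*.4,(cy-79.5)*.4),len(p)
E
python3 - <<'E'
from ang2 import *
L=lambda c,f:dict(c,img=cv2.imread('pics/'+f)[:,:,::-1].copy())
print(meas(L(T,'top0.png')),meas(L(W,'w0.png')),meas(cap('wrist')))
t=cap('top','t3.png');print(meas(t)); print(optics.look_for('wrist','jar_label')[:1])
s=get_state();print(s['tcp_pos'],go([.6025,.0495,.114],-70),s['eef_rot'])
E
```

```text
(-5.0, (np.float64(-3.4000000000000004), np.float64(1.4000000000000001)), 933) (-5.9, (np.float64(-7.0), np.float64(-0.2)), 838) (-73.4, (np.float64(-6.6000000000000005), np.float64(5.0)), 701)
(-69.7, (np.float64(7.0), np.float64(7.0)), 427)
[{'location': [0.6041, 0.0461, 0.1359], 'p': 0.78}]
[0.6027667  0.04963721 0.18266919] (array([0.001, 0.002, 0.458]), np.float64(-0.082)) [ 1.79995807e+02  1.74465926e-02 -7.73844581e+01]
```

>>> {"name": "send_rows", "arguments": {
  "moves": [
    {"slide": [0, 0, 0.1], "turn": -0.05, "gripper": 1},
    {"slide": [0, 0, 0.2], "turn": -0.08, "gripper": 1},
    {"slide": [0, 0, 0.3], "turn": -0.08, "gripper": 1},
    {"slide": [0, 0, 0.44], "turn": -0.08, "gripper": 1},
    {"slide": [0, 0, 0.44], "turn": -0.08, "gripper": 1}
  ]
}}

```text
time_s: 7.8
tcp_pos: [0.5999, 0.0488, 0.1121]
eef_rot: [179.6, 0.1, -70.2]
contact_force: [-0.9, -1.4, -0.4]
gripper_width: 0.0876
gripper_force: 0.0
```

>>> {"name": "send_rows", "arguments": {
  "moves": [
    {"slide": [0, 0, 0], "turn": 0, "gripper": 0.7},
    {"slide": [0, 0, 0], "turn": 0, "gripper": 0.6},
    {"slide": [0, 0, 0], "turn": 0, "gripper": 0.5},
    {"slide": [0, 0, 0], "turn": 0, "gripper": 0.4},
    {"slide": [0, 0, 0], "turn": 0, "gripper": 0.4}
  ]
}}

```text
time_s: 8.22
tcp_pos: [0.6024, 0.0493, 0.1179]
eef_rot: [180.0, -0.0, -70.0]
contact_force: [-9.7, -1.9, 7.7]
gripper_width: 0.0595
gripper_force: 5.2
```

>>> {"name": "send_rows", "arguments": {
  "moves": [
    {"slide": [0, 0, 0], "turn": 0, "gripper": 0.4},
    {"slide": [0, 0, 0], "turn": 0, "gripper": 0.4},
    {"slide": [0, 0, 0], "turn": 0.06, "gripper": 0.4},
    {"slide": [0, 0, 0], "turn": 0.12, "gripper": 0.4},
    {"slide": [0, 0, 0], "turn": 0.175, "gripper": 0.4}
  ]
}}

```text
time_s: 8.63
tcp_pos: [0.6016, 0.0489, 0.1181]
eef_rot: [179.9, -0.0, -86.0]
contact_force: [-6.7, -1.8, 9.3]
gripper_width: 0.0567
gripper_force: 11.8
```

>>> {"name": "send_rows", "arguments": {
  "moves": [
    {"slide": [0, 0, 0], "turn": 0, "gripper": 0.4},
    {"slide": [0, 0, 0], "turn": 0, "gripper": 0.7},
    {"slide": [0, 0, 0], "turn": 0, "gripper": 0.8},
    {"slide": [0, 0, 0], "turn": 0, "gripper": 1},
    {"slide": [0, 0, 0], "turn": 0, "gripper": 1}
  ]
}}

```text
time_s: 9.05
tcp_pos: [0.6033, 0.0497, 0.1173]
eef_rot: [-179.9, 0.0, -85.7]
contact_force: [0.6, -0.2, 0.1]
gripper_width: 0.0754
gripper_force: 0.0
```

>>> {"name": "send_rows", "arguments": {
  "moves": [
    {"slide": [0, 0, -0.1], "turn": 0, "gripper": 1},
    {"slide": [0, 0, -0.2], "turn": 0, "gripper": 1},
    {"slide": [0, 0, -0.3], "turn": 0, "gripper": 1},
    {"slide": [0, 0, -0.4], "turn": 0, "gripper": 1},
    {"slide": [0, 0, -0.5], "turn": 0, "gripper": 1}
  ]
}}

```text
time_s: 9.47
tcp_pos: [0.6031, 0.0496, 0.1927]
eef_rot: [-180.0, 0.0, -85.7]
contact_force: [0.7, 0.9, -0.3]
gripper_width: 0.0873
gripper_force: 0.0
```

```bash
python3 - <<'E'
from ang2 import *
c=cap('wrist','w4.png');print(meas(c));s=get_state();print(s['tcp_pos'],s['eef_rot'])
r=cv2.resize(line(c)[:,:,::-1],(320,320),interpolation=1)
w=cv2.resize(c['img'][:,:,::-1],(512,320))
cv2.imwrite('pics/f4.png',np.hstack([w[:,80:420],r]))
E
```

```text
(-94.2, (np.float64(-8.6), np.float64(4.6000000000000005)), 688)
[0.60471894 0.04983759 0.19620798] [-1.79723593e+02  2.15910059e-02 -8.57026401e+01]
```

View pics/f4.png

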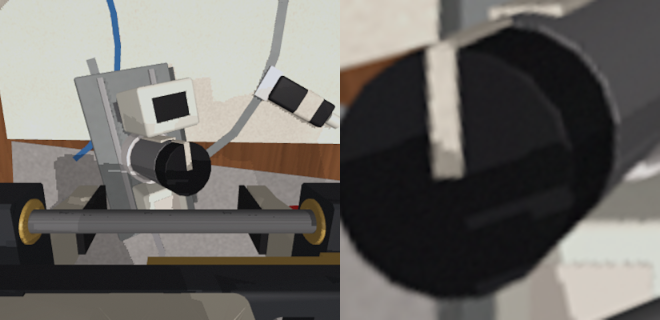

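```bash
python3 - <<'E'
from ang2 import *
for y in (-.115,-.0568): print(Rs.apply([-.01,y,.08])+q[:3])
print(go([.60,-.07,.26],-74.8), go(Rs.apply([-.01,-.115,.08])+q[:3]+[0,0,.16],-74.8))
E
```

```text
[ 0.63233475 -0.06064717  0.09217357]
[ 0.61710452 -0.00447529  0.09217357]
(array([ 0.794,  0.089, -0.426]), np.float64(-0.121)) (array([ 0.748, -0.13 , -0.373]), np.float64(-0.121))
```

>>> {"name": "send_rows", "arguments": {
  "moves": [
    {"slide": [0.1, -0.02, -0.15], "turn": -0.03, "gripper": 0.8},
    {"slide": [0.3, -0.06, -0.3], "turn": -0.06, "gripper": 0.6},
    {"slide": [0.5, -0.1, -0.37], "turn": -0.09, "gripper": 0.4},
    {"slide": [0.7, -0.13, -0.37], "turn": -0.12, "gripper": 0.2},
    {"slide": [0.75, -0.13, -0.37], "turn": -0.12, "gripper": 0}
  ]
}}

```text
time_s: 9.93
tcp_pos: [0.632, -0.0643, 0.2483]
eef_rot: [-179.9, -0.0, -74.9]
contact_force: [0.3, 0.4, -1.2]
gripper_width: 0.0597
gripper_force: 0.0
```

>>> {"name": "send_rows", "arguments": {
  "moves": [
    {"slide": [0, 0, 0], "turn": 0, "gripper": 0},
    {"slide": [0, 0, 0], "turn": 0, "gripper": 0},
    {"slide": [0, 0, 0], "turn": 0, "gripper": 0},
    {"slide": [0, 0, 0], "turn": 0, "gripper": 0},
    {"slide": [0, 0, 0], "turn": 0, "gripper": 0}
  ]
}}

```text
time_s: 10.35
tcp_pos: [0.6307, -0.0602, 0.2475]
eef_rot: [180.0, 0.0, -74.9]
contact_force: [-0.5, -0.2, -0.6]
gripper_width: 0.0262
gripper_force: 0.0
```

```bash
python3 - <<'E'
from ang2 import *
s=get_state();print(s['time_s'],s['tcp_pos'],s['eef_rot'],s['gripper_width'],s['contact_force'])
out=[]
for n in('wrist','top','side'):
    c=cap(n,n+'5.png')
    try: print(n,meas(c))
    except Exception as e: print(n,e)
    P=Rs.apply([[0,-.03,.116]])+q[:3]
    S=140; a=np.arange(S)*.0005; X,Y=np.meshgrid(a-.035,np.arange(280)*.0005-.09)
    uv=proj(c,Rs.apply(np.stack([X,Y,0*X+.116],-1).reshape(-1,3))+q[:3]).astype(np.float32).reshape(280,S,2)
    out.append(cv2.resize(cv2.remap(c['img'],uv[...,0],uv[...,1],1)[:,:,::-1],None,fx=1.85,fy=1.85,interpolation=1))
cv2.imwrite('pics/g.png',np.hstack(out));print(np.hstack(out).shape)
E
```

```text
10.35 [ 0.63066866 -0.06021785  0.24751868] [ 1.79998602e+02  1.98432555e-03 -7.48738600e+01] 0.026197303135068524 [-0.49092431 -0.20750058 -0.566902  ]
wrist (-92.4, (np.float64(-4.6000000000000005), np.float64(3.8000000000000003)), 908)
top (-92.0, (np.float64(0.2), np.float64(2.2)), 855)
side (177.2, (np.float64(-1.0), np.float64(9.0)), 44)
(518, 777, 3)
```

View pics/g.png

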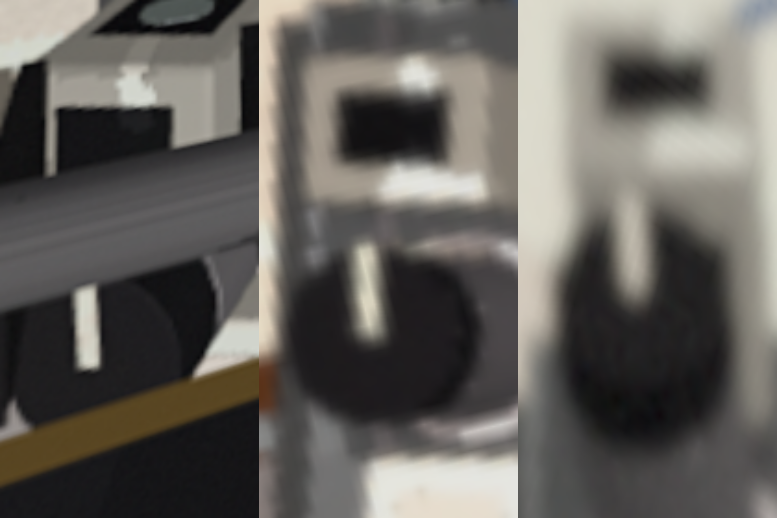

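```bash
cat > mid.py <<'E'
from ang2 import *
def mid(c,x0,y0,y1,w=.005):
    # line midpoints per row on cap plane, starting near column x0 (m)
    ys=np.arange(y0,y1,.0005); xs=np.arange(x0-w,x0+w,.0002)
    X,Y=np.meshgrid(xs,ys)
    uv=proj(c,Rs.apply(np.stack([X,Y,0*X+.116],-1).reshape(-1,3))+q[:3]).astype(np.float32).reshape(*X.shape,2)
    g=cv2.remap(cv2.cvtColor(c['img'],cv2.COLOR_RGB2GRAY),uv[...,0],uv[...,1],1).astype(float)
    g=np.clip(g-70,0,90); m=(g*xs).sum(1)/(g.sum(1)+1e-9)
    p=np.polyfit(ys,m,1); return round(-90-np.degrees(np.arctan(-p[0]))*-1,1), np.std(m-np.polyval(p,ys)).round(5), m.round(4)[::8]
E
python3 - <<'E'
from mid import *
# display scale: px=.0005/1.85 m ; x=-.035+col*s, y=-.09+row*s
s=.0005/1.85
L=lambda n:dict(optics.capture(n))
for n,col,r0,r1 in(('wrist',87,300,355),('top',367-259,265,325),('side',633-518,230,285)):
    print(n,mid(L(n),-.035+col*s,-.09+r0*s,-.09+r1*s))
E
```

```text
wrist (np.float64(-89.6), np.float64(3e-05), array([-0.0114, -0.0113, -0.0114, -0.0114]))
top (np.float64(-94.0), np.float64(8e-05), array([-0.0064, -0.0061, -0.0061, -0.0055, -0.0053]))
side (np.float64(-92.1), np.float64(2e-05), array([-0.0043, -0.0041, -0.0039, -0.0038]))
```

>>> {"name": "send_rows", "arguments": {
  "moves": [
    {"slide": [0, 0, 0.15], "turn": 0, "gripper": 0},
    {"slide": [0, 0, 0.35], "turn": 0, "gripper": 0},
    {"slide": [0, 0, 0.55], "turn": 0, "gripper": 0},
    {"slide": [0, 0, 0.7], "turn": 0, "gripper": 0},
    {"slide": [0, 0, 0.8], "turn": 0, "gripper": 0}
  ]
}}

```text
time_s: 11.07
tcp_pos: [0.6294, -0.0612, 0.1248]
eef_rot: [179.8, 0.0, -75.0]
contact_force: [0.4, 0.8, 0.6]
gripper_width: 0.0005
gripper_force: 0.0
```

>>> {"name": "send_rows", "arguments": {
  "moves": [
    {"slide": [0, 0, 0.1], "turn": 0, "gripper": 0},
    {"slide": [0, 0, 0.2], "turn": 0, "gripper": 0},
    {"slide": [0, 0, 0.23], "turn": 0, "gripper": 0},
    {"slide": [0, 0, 0.23], "turn": 0, "gripper": 0},
    {"slide": [0, 0, 0.23], "turn": 0, "gripper": 0}
  ]
}}

```text
time_s: 11.48
tcp_pos: [0.6311, -0.0612, 0.0935]
eef_rot: [-180.0, -0.0, -74.9]
contact_force: [0.2, -0.5, 0.4]
gripper_width: 0.0007
gripper_force: 0.0
```

>>> {"name": "send_rows", "arguments": {
  "moves": [
    {"slide": [-0.03, 0, 0], "turn": 0, "gripper": 0},
    {"slide": [-0.06, 0, 0], "turn": 0, "gripper": 0},
    {"slide": [-0.09, 0, 0], "turn": 0, "gripper": 0},
    {"slide": [-0.12, 0, 0], "turn": 0, "gripper": 0},
    {"slide": [-0.13, 0, 0], "turn": 0, "gripper": 0}
  ]
}}

```text
time_s: 11.9
tcp_pos: [0.6256, -0.0414, 0.0936]
eef_rot: [-180.0, 0.0, -74.9]
contact_force: [0.3, 0.1, -0.1]
gripper_width: 0.0005
gripper_force: 0.0
```

```bash
python3 - <<'E'
from ang2 import *
s=get_state();p=s['tcp_pos'];print(s['time_s'],p,s['eef_rot'],s['gripper_width'],'force stand',Rs.inv().apply(s['contact_force']),'stand xyz',Rs.inv().apply(p-q[:3]))
E
```

```text
11.9 [ 0.62564129 -0.04144213  0.09356197] [-1.79957230e+02  4.01800263e-03 -7.49033821e+01] 0.0004968151395602524 force stand [ 0.28126895  0.02322162 -0.20833828] stand xyz [-0.01068067 -0.09471261  0.08187672]
```

>>> {"name": "send_rows", "arguments": {
  "moves": [
    {"slide": [-0.02, 0, 0], "turn": 0, "gripper": 0},
    {"slide": [-0.04, 0, 0], "turn": 0, "gripper": 0},
    {"slide": [-0.06, 0, 0], "turn": 0, "gripper": 0},
    {"slide": [-0.07, 0, 0], "turn": 0, "gripper": 0},
    {"slide": [-0.08, 0, 0], "turn": 0, "gripper": 0}
  ]
}}

```text
time_s: 12.32
tcp_pos: [0.6226, -0.0309, 0.0931]
eef_rot: [180.0, -0.0, -74.9]
contact_force: [0.5, -2.1, 1.5]
gripper_width: 0.0003
gripper_force: 1.3
```

>>> {"name": "send_rows", "arguments": {
  "moves": [
    {"slide": [-0.005, 0, 0], "turn": 0, "gripper": 0},
    {"slide": [-0.01, 0, 0], "turn": 0, "gripper": 0},
    {"slide": [-0.015, 0, 0], "turn": 0, "gripper": 0},
    {"slide": [-0.02, 0, 0], "turn": 0, "gripper": 0},
    {"slide": [-0.025, 0, 0], "turn": 0, "gripper": 0}
  ]
}}

```text
time_s: 12.73
tcp_pos: [0.6216, -0.0272, 0.0931]
eef_rot: [180.0, -0.0, -74.9]
contact_force: [0.4, -2.6, 1.3]
gripper_width: 0.0003
gripper_force: 1.3
```

>>> {"name": "send_rows", "arguments": {
  "moves": [
    {"slide": [-0.005, 0, 0], "turn": 0, "gripper": 0},
    {"slide": [-0.01, 0, 0], "turn": 0, "gripper": 0},
    {"slide": [-0.012, 0, 0], "turn": 0, "gripper": 0},
    {"slide": [-0.014, 0, 0], "turn": 0, "gripper": 0},
    {"slide": [-0.014, 0, 0], "turn": 0, "gripper": 0}
  ]
}}

```text
time_s: 13.15
tcp_pos: [0.621, -0.025, 0.0931]
eef_rot: [180.0, 0.0, -74.9]
contact_force: [-0.8, -2.0, 2.8]
gripper_width: 0.0002
gripper_force: 1.0
```

```bash
cat > st.py <<'E'
from ang2 import *
s=get_state();p=s['tcp_pos'];print(s['time_s'],'F',Rs.inv().apply(s['contact_force']).round(2),'p',Rs.inv().apply(p-q[:3]).round(4))
E
python3 st.py
```

```text
13.15 F [ 0.03 -1.72  3.07] p [-0.0111 -0.0777  0.0815]
```

>>> {"name": "send_rows", "arguments": {
  "moves": [
    {"slide": [-0.003, 0, 0], "turn": 0, "gripper": 0},
    {"slide": [-0.006, 0, 0], "turn": 0, "gripper": 0},
    {"slide": [-0.009, 0, 0], "turn": 0, "gripper": 0},
    {"slide": [-0.012, 0, 0], "turn": 0, "gripper": 0},
    {"slide": [-0.015, 0, 0], "turn": 0, "gripper": 0}
  ]
}}

```text
time_s: 13.57
tcp_pos: [0.6204, -0.0229, 0.0931]
eef_rot: [180.0, -0.0, -74.9]
contact_force: [0.3, -3.4, 1.8]
gripper_width: 0.0002
gripper_force: 1.4
```

```bash
python3 st.py
```

```text
13.5667 F [ 0.22 -3.36  1.9 ] p [-0.0111 -0.0755  0.0816]
```

>>> {"name": "send_rows", "arguments": {
  "moves": [
    {"slide": [-0.002, 0, 0], "turn": 0, "gripper": 0},
    {"slide": [-0.004, 0, 0], "turn": 0, "gripper": 0},
    {"slide": [-0.006, 0, 0], "turn": 0, "gripper": 0},
    {"slide": [-0.008, 0, 0], "turn": 0, "gripper": 0},
    {"slide": [-0.01, 0, 0], "turn": 0, "gripper": 0}
  ]
}}

```text
time_s: 13.98
tcp_pos: [0.6202, -0.0221, 0.0931]
eef_rot: [180.0, -0.0, -74.9]
contact_force: [1.2, -8.4, 1.1]
gripper_width: 0.0002
gripper_force: 4.0
```

```bash
python3 st.py; python3 - <<'E'
from ang2 import *
for n in('top','side'):
    c=cap(n,n+'6.png')
    for t in('reader','jar'):
        for d in optics.look_for(n,t)[:2]: print(n,t,d['p'],(Rs.inv().apply(np.array(d['location'])-q[:3])).round(4))
E
```

```text
13.9833 F [-0.43 -8.39  1.44] p [-0.011  -0.0746  0.0816]
top reader 0.56 [ 0.0032 -0.0302  0.1281]
top jar 0.65 [ 0.0029 -0.0003  0.1245]
top jar 0.25 [-0.2009 -0.0274  0.0893]
side reader 0.66 [ 0.0091 -0.0333  0.1164]
side jar 0.96 [0.005  0.0215 0.1055]
side jar 0.92 [-0.1681  0.1965  0.1048]
```

>>> {"name": "send_rows", "arguments": {
  "moves": [
    {"slide": [0.01, 0, 0], "turn": 0, "gripper": 0},
    {"slide": [0.03, 0, 0], "turn": 0, "gripper": 0},
    {"slide": [0.1, 0, 0], "turn": 0, "gripper": 0},
    {"slide": [0.2, 0, 0], "turn": 0, "gripper": 0},
    {"slide": [0.3, 0, 0], "turn": 0, "gripper": 0}
  ]
}}

```text
time_s: 14.7
tcp_pos: [0.632, -0.0654, 0.093]
eef_rot: [-180.0, 0.0, -74.9]
contact_force: [0.6, -0.5, 0.3]
gripper_width: 0.0007
gripper_force: 0.0
```

>>> {"name": "send_rows", "arguments": {
  "moves": [
    {"slide": [0, 0, -0.2], "turn": 0, "gripper": 0},
    {"slide": [0.1, 0, -0.4], "turn": 0, "gripper": 0},
    {"slide": [0.25, 0, -0.6], "turn": 0, "gripper": 0},
    {"slide": [0.45, 0, -0.8], "turn": 0, "gripper": 0},
    {"slide": [0.6, 0, -0.9], "turn": 0, "gripper": 0}
  ]
}}

```text
time_s: 15.12
tcp_pos: [0.6567, -0.1543, 0.2325]
eef_rot: [-179.7, -0.1, -74.9]
contact_force: [0.8, -0.1, 1.0]
gripper_width: 0.0006
gripper_force: 0.0
```

>>> {"name": "send_rows", "arguments": {
  "moves": [
    {"slide": [0.2, 0, -0.1], "turn": 0, "gripper": 0},
    {"slide": [0.4, 0, -0.2], "turn": 0, "gripper": 0},
    {"slide": [0.5, 0, -0.2], "turn": 0, "gripper": 0},
    {"slide": [0.5, 0, -0.2], "turn": 0, "gripper": 0},
    {"slide": [0.5, 0, -0.2], "turn": 0, "gripper": 0}
  ]
}}

```text
time_s: 15.53
tcp_pos: [0.6742, -0.2256, 0.2568]
eef_rot: [179.9, 0.1, -75.1]
contact_force: [-0.1, 0.7, -0.7]
gripper_width: 0.0005
gripper_force: 0.0
```

```bash
python3 - <<'E'
from mid import *
s=get_state();print(s['time_s'],s['tcp_pos'])
def rect(img,c,sh):
    a=np.arange(140)*.0005; X,Y=np.meshgrid(a-.035,np.arange(280)*.0005-.09)
    uv=proj(c,Rs.apply(np.stack([X,Y,0*X+.116],-1).reshape(-1,3))+q[:3]+sh).astype(np.float32).reshape(280,140,2)
    return cv2.remap(img,uv[...,0],uv[...,1],1)
L=lambda f:cv2.imread('pics/'+f)[:,:,::-1].copy()
t=cap('top','top7.png');d=cap('side','side7.png');w=cap('wrist','wrist7.png')
for nm,c in(('top',t),('side',d),('wrist',w)):
    print(nm,meas(c))
# y-profile of brightness at columns beside the line (cap plane), before/after
for x in(.010,-.015):
  for f in('top0.png','top5.png','top7.png'):
    g=cv2.cvtColor(rect(L(f),t,q[11:14]),cv2.COLOR_RGB2GRAY); k=int((x+.035)/.0005)
    print(x,f,g[:,k-4:k+5].mean(1)[40:260:4].astype(int).tolist())
for n,c in(('side',d),('top',t)):
    m=mid(c,-.0055,-.022,-.004,.006);print(n,m)
E
```

```text
15.5333 [ 0.67418226 -0.22562073  0.25680197]Traceback (most recent call last):
  File "<stdin>", line 10, in <module>
  File "ang2.py", line 20, in meas
    n,lab,st,ce=cv2.connectedComponentsWithStats(m); i=1+st[1:,4].argmax()
                                                         ~~~~~~~~~~~~~~~^^
ValueError: attempt to get argmax of an empty sequence
```

```bash
python3 - <<'E'
from mid import *
def rect(img,c,sh,st=.001):
    X,Y=np.meshgrid(np.arange(-.034,.036,st),np.arange(-.07,.05,st*2))
    uv=proj(c,Rs.apply(np.stack([X,Y,0*X+.116],-1).reshape(-1,3))+q[:3]+sh).astype(np.float32).reshape(*X.shape,2)
    return cv2.cvtColor(cv2.remap(img,uv[...,0],uv[...,1],1),cv2.COLOR_RGB2GRAY)
i=optics.capture('top')
g=rect(i['img'],i,q[11:14],.002)
for y,r in zip(np.arange(-.07,.05,.004),g): print(round(y*1e3),r.tolist())
E
```

```text
-70 [85, 85, 85, 85, 85, 85, 85, 85, 85, 85, 85, 85, 84, 85, 85, 85, 84, 85, 85, 84, 85, 85, 85, 85, 85, 84, 85, 85, 84, 84, 84, 84, 84, 84, 84]
-66 [85, 85, 85, 85, 86, 86, 86, 85, 85, 85, 85, 85, 85, 85, 85, 85, 85, 85, 85, 85, 84, 84, 84, 84, 84, 84, 83, 83, 83, 83, 83, 83, 83, 83, 83]
-62 [85, 85, 85, 85, 84, 84, 85, 85, 85, 84, 84, 84, 84, 85, 85, 84, 83, 84, 83, 83, 82, 83, 83, 83, 83, 83, 83, 83, 84, 83, 82, 83, 83, 83, 82]
-58 [85, 84, 84, 84, 84, 84, 84, 84, 84, 84, 84, 83, 84, 84, 84, 84, 83, 83, 83, 83, 83, 84, 83, 83, 83, 83, 83, 83, 82, 82, 82, 82, 81, 81, 81]
-54 [83, 83, 84, 84, 83, 83, 83, 83, 83, 83, 83, 83, 83, 83, 83, 83, 83, 83, 83, 83, 83, 82, 82, 81, 81, 81, 81, 80, 81, 81, 80, 80, 80, 80, 79]
-50 [83, 83, 83, 83, 83, 84, 83, 82, 82, 83, 83, 83, 83, 83, 82, 82, 83, 82, 82, 81, 81, 81, 80, 80, 80, 80, 79, 79, 79, 79, 78, 78, 78, 78, 78]
-46 [83, 83, 83, 83, 82, 82, 80, 77, 77, 80, 81, 81, 82, 81, 81, 80, 80, 80, 80, 80, 79, 79, 79, 78, 78, 78, 77, 77, 77, 76, 76, 76, 75, 76, 76]
-42 [83, 82, 83, 82, 81, 81, 80, 80, 81, 80, 80, 80, 79, 79, 79, 79, 78, 78, 77, 77, 
[... 2650 characters left out ...]
101, 101, 101, 99, 98, 97, 96, 96]
34 [60, 63, 63, 62, 63, 60, 71, 76, 77, 77, 75, 76, 81, 97, 127, 147, 148, 148, 149, 149, 151, 150, 151, 150, 149, 151, 152, 153, 153, 149, 150, 151, 152, 154, 150]
38 [119, 97, 77, 68, 65, 63, 68, 74, 75, 75, 75, 76, 84, 114, 147, 167, 168, 169, 169, 169, 169, 169, 169, 170, 170, 171, 170, 171, 171, 170, 170, 170, 171, 171, 171]
42 [116, 88, 57, 51, 50, 56, 70, 75, 76, 76, 75, 76, 84, 107, 152, 167, 169, 168, 164, 163, 164, 164, 163, 163, 163, 164, 165, 164, 164, 164, 166, 166, 169, 171, 171]
46 [100, 72, 55, 48, 48, 55, 66, 74, 75, 75, 75, 76, 81, 110, 145, 168, 169, 166, 161, 159, 158, 158, 158, 158, 158, 158, 158, 158, 158, 158, 159, 161, 164, 170, 167]
```

>>> {"name": "send_rows", "arguments": {
  "moves": [
    {"slide": [0.15, 0.15, -0.1], "turn": 0, "gripper": 0},
    {"slide": [0.3, 0.3, -0.2], "turn": 0, "gripper": 0},
    {"slide": [0.4, 0.5, -0.3], "turn": 0, "gripper": 0},
    {"slide": [0.5, 0.7, -0.3], "turn": 0, "gripper": 0},
    {"slide": [0.6, 0.85, -0.3], "turn": 0, "gripper": 0}
  ]
}}

```text
time_s: 16.15
tcp_pos: [0.5738, -0.3446, 0.3047]
eef_rot: [-179.9, -0.1, -74.9]
contact_force: [0.8, -0.0, -0.8]
gripper_width: 0.0008
gripper_force: 0.0
```

>>> {"name": "send_rows", "arguments": {
  "moves": [
    {"slide": [0.15, 0.2, 0], "turn": 0, "gripper": 0},
    {"slide": [0.3, 0.4, 0], "turn": 0, "gripper": 0},
    {"slide": [0.45, 0.6, 0], "turn": 0, "gripper": 0},
    {"slide": [0.6, 0.8, 0], "turn": 0, "gripper": 0},
    {"slide": [0.6, 0.9, 0], "turn": 0, "gripper": 0}
  ]
}}

```text
time_s: 16.57
tcp_pos: [0.4658, -0.4688, 0.3026]
eef_rot: [179.9, 0.0, -75.0]
contact_force: [-0.0, 0.9, -0.2]
gripper_width: 0.0006
gripper_force: 0.0
```

```bash
python3 - <<'E'
from mid import *
s=get_state();print(s['time_s'],s['tcp_pos'])
t=cap('top','top8.png');d=cap('side','side8.png')
def g(img,c,sh,xs,ys):
    X,Y=np.meshgrid(xs,ys)
    uv=proj(c,Rs.apply(np.stack([X,Y,0*X+.116],-1).reshape(-1,3))+q[:3]+sh).astype(np.float32).reshape(*X.shape,2)
    return cv2.remap(cv2.cvtColor(img,cv2.COLOR_RGB2GRAY),uv[...,0],uv[...,1],1)
L=lambda f:cv2.imread('pics/'+f)[:,:,::-1].copy()
print('top',meas(t)); print('side',meas(d))
ys=np.arange(-.085,.04,.0025)
print((ys*1e3).round(1).tolist())
for x in(-.018,.008):
  for f in('top0.png','top8.png'): print(x,f,g(L(f),t,q[11:14],np.arange(x-.002,x+.002,.0005),ys).mean(1).astype(int).tolist())
for y in (-.017,-.012,-.007,-.002): print(y,g(t['img'],t,q[11:14],np.arange(-.026,.026,.002),[y])[0].tolist())
for n in('top','side'):
    for k in('jar','reader','jar_label'):
        for o in optics.look_for(n,k)[:2]: print(n,k,round(o['p'],2),(Rs.inv().apply(np.array(o['location'])-q[:3])).round(4))
E
```

```text
16.5667 [ 0.4657565  -0.46884652  0.30255849]
top (-90.2, (np.float64(0.6000000000000001), np.float64(3.4000000000000004)), 777)
side (174.7, (np.float64(-1.0), np.float64(9.8)), 52)
[-85.0, -82.5, -80.0, -77.5, -75.0, -72.5, -70.0, -67.5, -65.0, -62.5, -60.0, -57.5, -55.0, -52.5, -50.0, -47.5, -45.0, -42.5, -40.0, -37.5, -35.0, -32.5, -30.0, -27.5, -25.0, -22.5, -20.0, -17.5, -15.0, -12.5, -10.0, -7.5, -5.0, -2.5, 0.0, 2.5, 5.0, 7.5, 10.0, 12.5, 15.0, 17.5, 20.0, 22.5, 25.0, 27.5, 30.0, 32.5, 35.0, 37.5]
-0.018 top0.png [108, 108, 107, 120, 180, 200, 202, 200, 194, 185, 180, 186, 191, 185, 182, 192, 200, 202, 195, 150, 111, 104, 108, 108, 107, 92, 64, 38, 26, 23, 23, 23, 22, 23, 23, 23, 23, 21, 22, 23, 24, 34, 59, 91, 103, 106, 105, 100, 98, 97]
-0.018 top8.png [73, 73, 73, 72, 73, 73, 72, 72, 99, 182, 210, 214, 212, 198, 191, 197, 201, 195, 188, 191, 201, 211, 213, 207, 166, 115, 80, 52, 33, 25, 24, 24, 24, 24, 24, 24, 24, 24, 24, 24, 23, 30, 54, 91, 110, 113, 111, 106, 104, 104]
0.008 top0.png [107, 107, 109, 130, 182, 201, 197, 156, 78, 34, 27, 27, 27, 27, 39, 99, 179, 200, 197, 
[... 580 characters left out ...]
, 24, 38, 52, 60]
-0.007 [32, 27, 25, 24, 25, 24, 28, 51, 101, 174, 181, 136, 61, 32, 25, 25, 25, 25, 25, 25, 26, 26, 21, 24, 36, 59]
-0.002 [26, 24, 25, 24, 24, 25, 29, 49, 97, 148, 182, 132, 75, 36, 25, 26, 26, 25, 25, 26, 26, 27, 26, 17, 28, 51]
top jar 0.95 [-0.1648  0.1814  0.1043]
top jar 0.94 [0.0049 0.0023 0.1231]
top reader 0.63 [ 0.0085 -0.0406  0.1209]
top reader 0.54 [0.0102 0.0562 0.0673]
top jar_label 0.96 [0.0084 0.0016 0.1192]
top jar_label 0.77 [-0.1685  0.1785  0.1071]
side jar 0.73 [0.0046 0.0233 0.1079]
side jar 0.68 [-0.1682  0.1976  0.1026]
side reader 0.86 [ 0.0093 -0.0368  0.1148]
side jar_label 0.92 [0.0079 0.0197 0.1076]
side jar_label 0.89 [-0.1662  0.2007  0.0995]
```

```bash
python3 -c "
from plant import order
print(order.close_job())"
```

```text
the job is handed in; nothing more can be done
None
```

The job is handed in, at about 17 s on the robot's clock. The jar was turned in its well until the label faced the reader (last top-view reading 0.2° off, about ±2°). The reader was slid about 12.7 mm until the push force rose to 8.4 N, which I took as touching, since the cameras can't resolve a sub-millimetre gap. The jar stayed seated and the arm is clear of everything.

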